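Crank the tube-rack slide to its marker and lock it

TASK

Move the tube rack on the indexing slide to its marked position: swing the index pawl clear of the handwheel, crank the handwheel clockwise until the carriage's pointer stands between the two prongs of the clip-on marker, then swing the pawl fully back in so that it locks the wheel, and let go. Leave the other things on the bench where they are.

Things in the scene. Friction and masses are not known exactly. Their poses are not given: they have to be found in the camera images.
- slide_unit: The bench slide, fixed: a square white gear housing with a grey handwheel lying flat on top and, from it towards the unit's +y, an aluminium bed 310 mm long and 130 mm wide with a carriage carrying a white foam rack of capped tubes. Origin: on the handwheel's vertical axis, at table height. x, y, z: z up, y along the bed away from the wheel. It stands in a different place and yaw each time.
- handwheel (a joint): Angle of the handwheel (rad), growing CLOCKWISE seen from above. One turn moves the carriage 30 mm towards the unit's +y (4.77 mm per rad; counter-clockwise brings it back). The wheel is 138 mm across its 12 rim lobes (one each 30 degrees), its top face 87 mm above the table. It turns with about 1 N at the crank knob and stays where it is left. The pawl physically blocks it while engaged.
- crank_top (a point): Centre of the top of the black crank knob: a free-spinning upright grip 20 mm in diameter and 48 mm tall standing on the wheel, from 87 mm to 135 mm above the table, 45 mm from the wheel's axis. It runs on a circle of 45 mm radius about the slide unit's origin; any starting angle.
- pawl (a joint): Angle of the index pawl (rad), growing counter-clockwise seen from above: 0 = fully in, its roller tip between two rim lobes, wheel locked (start); up to 0.75 = fully out; clear of the lobes from about 0.35. It stays where it is left (about 1 N at the handle). Going in, the tip may nudge the wheel by up to half a lobe (15 degrees, 1.25 mm of carriage) to find a gap.
- pawl_top (a point): Centre of the top of the pawl's black upright handle post, 16 mm in diameter and 55 mm tall, top 133 mm and foot 78 mm above the table. It runs on an arc about pawl_pivot, radius 142 mm; with the pawl in it lies at x -55, y -133 mm in the slide unit's frame, fully out (0.75 rad) near x 28, y -195 mm.
- pawl_pivot (a point): The vertical pivot of the pawl, at x 65, y -58 mm in the slide unit's frame. The pawl can lock the wheel at its starting angle and at every 30 degrees from there. If the tip meets a lobe head-on and stops short, do not force it: turn the wheel a little.
- pointer_tip (a point): Tip of the thin black pointer (3 mm wide, 21 mm long) on the carriage's +x side, over the white ticked scale. Moves only along the unit's y.
- marker_gap (a point): Middle of the 6 mm gap between the two dark steel prongs of the clip-on marker at the bed's +x edge. Axes as the slide unit's. The pointer passes just under the prongs without touching; it belongs here in the unit's y. It starts 28 to 82 mm beyond the pointer (towards +y).
- spray: White spray bottle with a red trigger head, 76 mm wide, 175 mm tall; origin under its centre. Bystander.
- reagent_a: White jar, 60 mm wide, 85 mm tall; origin under its centre. Bystander.
- reagent_b: White bottle with a blue cap, 48 mm wide, 100 mm tall; origin under its centre. Bystander.
- swab_box: Cardboard box 70 x 110 x 50 mm; origin under its centre. Bystander.
- rack_b: Loose white foam rack of tubes, 64 x 128 mm, 48 mm tall; origin under its centre. Bystander.
- rack_c: Loose white foam rack of tubes, 84 x 128 mm, 48 mm tall; origin under its centre. Bystander.
- pen: Blue pen 130 mm long, 10 mm thick, lying on the table; origin under its middle. Bystander.

How it is judged:
On the way, in this order (a step that is already met when the one before it is completed fails the run):
1. the pawl is swung clear of the handwheel (beyond 0.35 rad) (value of joint pawl above 0.35 rad), for 0.1 s.
2. with the pawl clear, the pointer stands between the prongs (within 4 mm of the gap's middle) (value of joint pawl above 0.3 rad and y of pointer_tip in the frame of marker_gap between -0.004 and 0.004 m), for 0.3 s.
At the end, for the whole second after the job is handed in: The pawl is in (under 0.08 rad), the pointer's tip is within 3 mm of the middle of the marker's gap along the bed, and the wheel is at rest (value of joint pawl below 0.08 rad and y of pointer_tip in the frame of marker_gap between -0.003 and 0.003 m and velocity of joint handwheel between -0.05 and 0.05 rad/s); the robot touches nothing.
It fails at once if a bystander is moved by more than 20 mm (distance of any of spray, reagent_a, reagent_b, swab_box, rack_b, rack_c, pen from where it was at the start of the episode above 0.02 m).
It also fails if it takes over 72 s, if anything falls off the work surface, if the arm or the gripper's body presses on something with over 40 N, if the wrist force passes 120 N, or if a joint passes its speed limit or range.

ROBOT

A 6-joint arm with a two-finger parallel gripper is mounted at the origin on the work surface. World frame = base frame: x ahead of the robot, y to its left, z up, the work surface at z = 0. Lengths are in m, angles in rad, forces in N, time in s.
With the tool pointing down it reaches from about 0.35 to 1 m from the base axis. Payload 7.1 kg.
Tool frame: the origin (TCP) lies on the front face of the gripper's body, between the roots of the fingers; the fingertips stand 73 mm ahead of it and the grasp point (between the pads) lies 54 mm ahead of it (finger_overhang is the distance from the TCP to the fingertips, in m); y points along the fingers, x is the direction in which the jaws open and shut, and the axes are right-handed (so a half turn about y gives the same grasp; the last joint's range is limited). The gripper opens to 85 mm and grips with 20 to 120 N. Pads are 22 mm wide; open, the fingers measure 114 mm over their backs; the gripper's body (76 mm by 85 mm) begins 54 mm behind the grasp point. The pads swing forward as they close: fully open they stand 13 mm farther back than shut.
Start: joints at [1.098, 0.423, 1.63, -0, 1.089, -0.019], TCP at [0.274, 0.562, 0.304] pointing down, gripper open.
Joint ranges: [-3, 3], [-0.9, 2.11], [0.09, 2.58], [-1.31, 4.45], [0.11, 2.69], [-2.54, 2.54]. Speed limits (rad/s): [2.39, 2.39, 3.01, 3.14, 3.14, 3.14].

INTERFACE

Orientations are given as a unit quaternion [w, x, y, z].
In Python, from bench import state, capture, finish_job, finger_overhang gives the robot as it stands.
- The arm moves only by the tool jog_arm, never from a script. Its argument "commands" is a list of rows, each a list of 4 numbers: the shift along the tool's x, y, z in mm, then the turn about the tool's y in rad. A call has 1 to 20 rows; each row is the pose to reach, as a shift and turn from the pose measured when the call began, along the tool's axes at that moment; what a row does not reach only later rows make up. A row lasts 1/10 s, in which the tool goes at most 50 mm and 8.59 degrees, less where a joint would pass 70% of its speed; a pose out of reach is approached as far as the arm can. A call with a gripper value outside its range is refused whole. "jaw" is the opening, from 0 (shut) to 1 (fully open), set as the call begins (left out, the last holds). The fingers move at their own pace and stop on an object; "grip_force" is the grip in N (left out, the last holds). Time passes only in rows, so rows that repeat a pose let the fingers close. It gives the time, the measured TCP pose, the force and the opening at its end, in the units of the state.
- state(): the state, without advancing time (a new reading comes with each control period).
- capture(name): name is "scene" or "top"; returns a dict with "color" (400x640x3 uint8, red, green, blue), "mtx" (3x3 intrinsics, pixels), "R" (3x3) and "t" (3): a world point X has camera coordinates R X + t. Camera axes: x right, y down, z forward; pixel columns grow to the right and rows downward; lengths in m; the calibration is good to about 2 mm. A picture is of the moment at which its call begins. There is no depth.
- finish_job(): hands the job in, once; it reports no verdict.
The state is a dict: "time": time; "joint_pos": joint angles; "qvel": joint speeds; "effort": joint torques, N m; "ee_pos": TCP position; "orientation": TCP orientation; "contact_force": force on the tool from outside, world axes, zero at the start; "torque": the same for the moment, N m; "width": opening from 0.0 (shut) to 1.0 (fully open).
Only numpy, scipy, OpenCV 4.12 (cv2) and the standard library are available. Lean on these libraries where they do the work, as an engineer would, in place of code of your own. Each camera call takes 0.05 s, during which the arm holds its last target. There are 200 camera calls.

## Working session

There is one attempt and no reset: what is moved stays moved. The work goes in short steps, Python scripts to look and compute and a tool call to move; the robot and the scene stay as the last step left them, time stands still between calls to the robot, and variables do not carry over. Pictures are saved under pics/ and viewed, about 8 in all and at most 12, crops included, and the job is handed in when it is done.

Besides the shell and the picture viewer there is one more tool, called after "Request:" in YAML: its name, and indented under it one key for each argument. jog_arm: Moves the arm, as the interface text tells. Its arguments: {"type":"object","properties":{"commands":{"type":"array","items":{"type":"array","items":{"type":"number"}}},"jaw":{"type":"number"},"grip_force":{"type":"number"}},"required":["commands"]}

```bash
mkdir -p pics
python3 - <<'E'
from bench import *
import cv2,numpy as np
s=state();print(s)
for n in("scene","top"):
    c=capture(n);cv2.imwrite(f"pics/{n}0.png",c["color"][:,:,::-1]);print(n,c["mtx"].tolist(),c["R"].tolist(),c["t"].tolist())
print(finger_overhang)
E
```

```text
{'time': 0.0, 'joint_pos': array([ 1.09800813e+00,  4.23849483e-01,  1.63070891e+00,  6.80992559e-05,
        1.08856668e+00, -1.89968808e-02]), 'qvel': array([ 0.0017209 , -0.00023445,  0.00017864, -0.00039619,  0.00071418,
       -0.00037575]), 'effort': array([-2.14056672e-03, -5.57384920e+01, -2.81743419e+01, -2.41212292e-04,
        7.44773570e-03, -1.45893563e-05]), 'ee_pos': array([0.273749  , 0.56137398, 0.30313277]), 'orientation': array([-0.59940735,  0.59992741,  0.37422241, -0.37517399]), 'contact_force': array([ 0.42612815, -0.45356205,  0.28696564]), 'torque': array([-0.05449225,  0.05511424,  0.02482966]), 'width': 1.001076665896361}
scene [[429.12780303516985, 0.0, 314.4505062928373], [0.0, 429.12780303516985, 194.2784519515204], [0.0, 0.0, 1.0]] [[0.8183760677541404, 0.5743990866920643, 0.018063801775736858], [0.4444902538564923, -0.6127388488024398, -0.6534366973126411], [-0.3642650490423994, 0.5427861387098822, -0.7567656055018324]] [-0.4147936208077486, -0.2245379673714797, 1.7412611997518548]
top [[435.1828031898193, 0.0, 313.9249317662183], [0.0, 435.1828031898193, 197.8704038464425], [0.0, 0.0, 1.0]] [[0.003253038641700194, -0.9999211748270829, 0.012126906943729825], [-0.9856626007116398, -0.005251973372200221, -0.16864653667971982], [0.1686969332796598, -0.011404424936136744, -0.9856019905590255]] [-0.06580572101372219, 0.5665041235877535, 1.183925036230261]
0.0726
```

View pics/scene0.png

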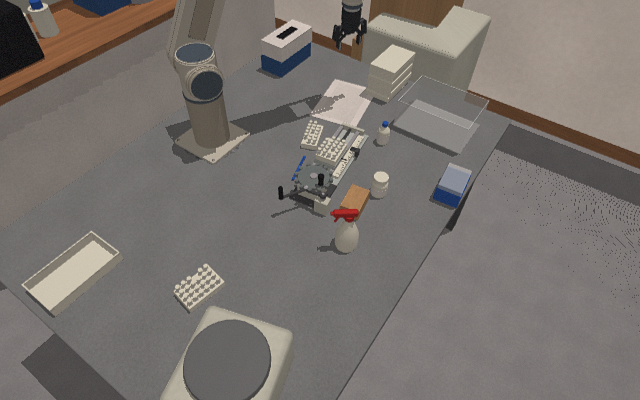

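View pics/top0.png

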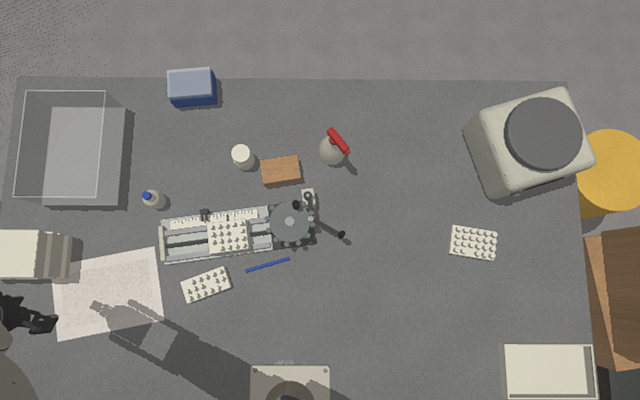

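The top view shows the unit with its wheel near (290,221), the crank knob near (297,205), the pawl handle near (341,234) and the marker near (205,214). I'll zoom in on these.

Run:
```python
import cv2,numpy as np
a=cv2.imread("pics/top0.png")[180:270,155:355];b=cv2.imread("pics/scene0.png")[115:225,265:375]
cv2.imwrite("pics/z1.png",cv2.resize(a,None,fx=4,fy=4,interpolation=cv2.INTER_CUBIC))
cv2.imwrite("pics/z2.png",cv2.resize(b,None,fx=5,fy=5,interpolation=cv2.INTER_CUBIC))
```

```text
(no output)
```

View pics/z1.png

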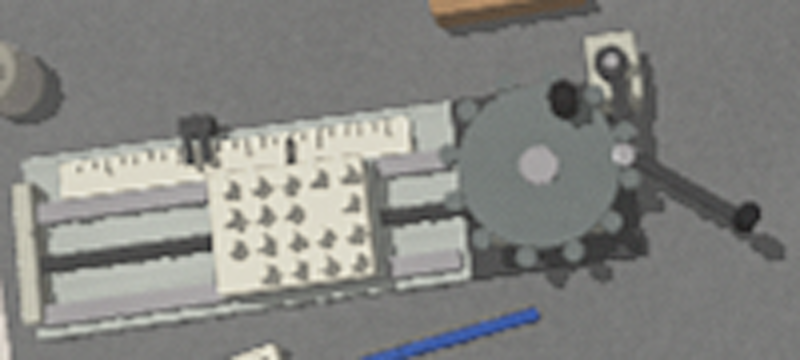

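View pics/z2.png

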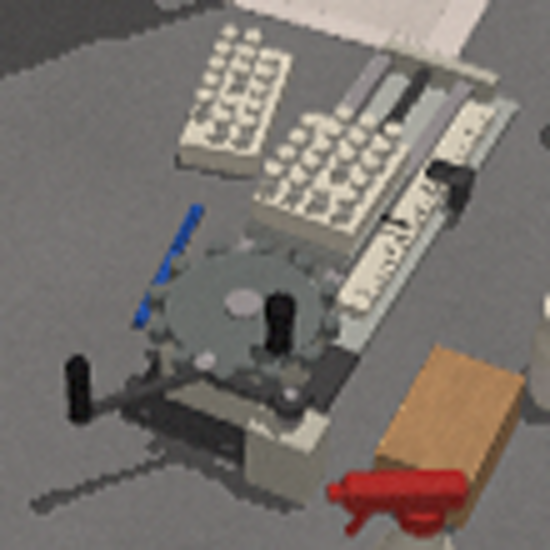

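```bash
cat > h.py <<'E'
import numpy as np,cv2
K={"scene":[429.1278,314.4505,194.2785],"top":[435.1828,313.9249,197.8704]}
R={"scene":np.array([[0.8183760677541404,0.5743990866920643,0.018063801775736858],[0.4444902538564923,-0.6127388488024398,-0.6534366973126411],[-0.3642650490423994,0.5427861387098822,-0.7567656055018324]]),"top":np.array([[0.003253038641700194,-0.9999211748270829,0.012126906943729825],[-0.9856626007116398,-0.005251973372200221,-0.16864653667971982],[0.1686969332796598,-0.011404424936136744,-0.9856019905590255]])}
T={"scene":np.array([-0.4147936208077486,-0.2245379673714797,1.7412611997518548]),"top":np.array([-0.06580572101372219,0.5665041235877535,1.183925036230261])}
def proj(n,X):
    c=R[n]@np.asarray(X,float)+T[n];f,u,v=K[n];return np.array([f*c[0]/c[2]+u,f*c[1]/c[2]+v])
def ray(n,p):
    f,u,v=K[n];d=R[n].T@np.array([(p[0]-u)/f,(p[1]-v)/f,1]);return -R[n].T@T[n],d/np.linalg.norm(d)
def atz(n,p,z):
    c,d=ray(n,p);return c+d*(z-c[2])/d[2]
def tri(ps):
    A=0;b=0
    for n,p in ps.items():
        c,d=ray(n,p);M=np.eye(3)-np.outer(d,d);A=A+M;b=b+M@c
    return np.linalg.solve(A,b)
def W(q,p): # unit-frame point to world; q=x,y,yaw
    c,s=np.cos(q[2]),np.sin(q[2]);return np.array([q[0]+c*p[0]-s*p[1],q[1]+s*p[0]+c*p[1],p[2]])
def U(q,X):
    c,s=np.cos(q[2]),np.sin(q[2]);d=np.array(X[:2])-q[:2];return np.array([c*d[0]+s*d[1],-s*d[0]+c*d[1]])
E
python3 - <<'E'
from h import *
from scipy.optimize import least_squares
t=lambda x,y:((x+.5)/4+154.5,(y+.5)/4+179.5); s=lambda x,y:((x+.5)/5+264.5,(y+.5)/5+114.5)
F={"hub":(t(538,165),s(243,302)),"knob":(t(565,95),s(279,301)),"post":(t(748,214),s(77,362)),"pivot":(t(610,62),s(291,395)),"pointer":(t(290,140),s(405,222)),"mark":(t(203,150),s(437,180))}
for k,(a,b) in F.items():
    X=tri({"top":a,"scene":b});print(k,X.round(4),(proj("top",X)-a).round(1),(proj("scene",X)-b).round(1))
M={"hub":(0,0,.09),"post":(-.055,-.133,.133),"pivot":(.065,-.058,.09)}
def res(q):
    return np.concatenate([np.r_[(proj("top",W(q,p))-F[k][0]),.8*(proj("scene",W(q,p))-F[k][1])] for k,p in M.items()])
r=least_squares(res,[.65,.05,0.1]);print(r.x,r.fun.round(1))
q=r.x
for k,z in(("knob",.135),("pointer",.06),("mark",.06)):
    print(k,[ (U(q,atz(n,F[k][i],z))*1e3).round(1) for i,n in enumerate(("top","scene"))],U(q,tri(dict(top=F[k][0],scene=F[k][1]))))
for n in [(.065,-.058,0),(-.055,-.133,.133),(.028,-.195,.133)]:print(W(q,n))
for i in F:pass
E
```

```text
hub [0.4961 0.0042 0.0924] [-0.1 -0.1] [-0.1  0. ]
knob [ 0.5376 -0.0146  0.1353] [-0.2 -0.2] [-0.2  0. ]
post [ 0.4602 -0.1345  0.1318] [-0.1 -0.2] [-0.2  0. ]
pivot [ 0.5685 -0.0435  0.0872] [-0.3 -0.3] [-0.3  0.1]
pointer [0.5198 0.1823 0.0422] [-0.3 -0.4] [-0.4  0.1]
mark [0.5122 0.244  0.0347] [-0. -0.] [-0.  0.]
[0.49596114 0.00445999 0.13853273] [-0.1  0.1 -0.1  0.4  0.  -0.1 -0.3 -0.2 -0.1 -0.4 -0.3 -0.4]
knob [array([ 38., -25.]), array([ 39. , -23.9])] [ 0.03858305 -0.02463691]
pointer [array([ 44.1, 169. ]), array([ 55.6, 156.8])] [0.04812777 0.17286326]
mark [array([ 45.1, 229.4]), array([ 58.3, 209.5])] [0.04920894 0.23502974]
[ 0.56834764 -0.0440085   0.        ]
[ 0.45985404 -0.13486078  0.133     ]
[ 0.55062045 -0.18480533  0.133     ]
```

```bash
cat >> h.py <<'E'
from scipy.spatial.transform import Rotation as Ro
Q=np.array([0.4960,0.0045,0.1385])
def tool():
    from bench import state
    s=state();w,x,y,z=s["orientation"];return s,Ro.from_quat([x,y,z,w]).as_matrix()
def jog(X,A=None): # mm in tool axes to TCP target X
    s,A=tool();return (A.T@(np.array(X)-s["ee_pos"])*1e3).round(1)
E
python3 - <<'E'
from h import *
s,A=tool();print(A.round(3),"x yaw",np.arctan2(A[1,0],A[0,0]))
print("spray",tri({"top":(331,140),"scene":(346,214)}), atz("top",(334,155),.05),atz("scene",(346,240),.04))
tg=W(Q,(.53,-.85,0))-W(Q,(0,0,0));print("tangent yaw",np.arctan2(tg[1],tg[0]))
a=.2;c=W(Q,(.065,-.058,0));p=W(Q,(-.055,-.133,.169));print("above post",jog([p[0],p[1],.23]),"grasp",jog(p))
E
```

```text
[[ 0.438 -0.001 -0.899]
 [ 0.899 -0.001  0.438]
 [-0.001 -1.     0.   ]] x yaw 1.1169796918828039
spray [ 0.70353517 -0.10979073  0.14664527] [ 0.69203965 -0.12074814  0.05      ] [ 0.71926749 -0.12728063  0.04      ]
tangent yaw -0.874755212114548
above post [-544.1   74.  -472.5] grasp [-544.   135.  -472.5]
```

Request:
jog_arm:
  commands:
    - [-36,0,-31,0.11]
    - [-72,0,-62,0.22]
    - [-108,5,-94,0.33]
    - [-144,5,-125,0.44]
    - [-180,5,-156,0.55]
    - [-216,5,-188,0.66]
    - [-252,5,-219,0.77]
    - [-288,5,-250,0.88]
    - [-324,5,-281,0.99]
    - [-360,5,-312,1.1]
    - [-396,5,-344,1.21]
    - [-432,10,-375,1.32]
    - [-468,20,-406,1.43]
    - [-504,30,-437,1.54]
    - [-530,40,-460,1.65]
    - [-544,50,-472,1.74]
    - [-544,60,-472,1.74]
    - [-544,70,-472,1.74]
    - [-544,70,-472,1.74]
  jaw: 0.7
  grip_force: 20

```text
time: 2.0
ee_pos: [0.4582, -0.1334, 0.2325]
orientation: [-0.673, 0.674, -0.217, 0.215]
contact_force: [-0.2, -0.5, -0.3]
width: 0.698
```

Run:
```python
from h import *
s,A=tool();print(s["time"],s["ee_pos"],s["joint_pos"].round(2),A.round(3).tolist(),s["width"])
p=W(Q,(-.055,-.133,.169));print(jog(p))
```

```text
2.0 [ 0.45823669 -0.1333923   0.23246735] [-0.31  0.32  2.   -0.    0.83  0.31] [[0.813, -0.004, 0.582], [-0.582, -0.0, 0.813], [-0.003, -1.0, -0.002]] 0.6979154353892686
[ 2.4 63.5 -0.1]
```

Request:
jog_arm:
  commands:
    - [2.4,30,0,0]
    - [2.4,62,0,0]
    - [2.4,62,0,0]
    - [2.4,62,0,0]

```text
time: 2.4
ee_pos: [0.4598, -0.134, 0.1708]
orientation: [-0.673, 0.674, -0.217, 0.214]
contact_force: [-0.3, -0.1, 0.5]
width: 0.701
```

Request:
jog_arm:
  commands:
    - [0,0,0,0]
    - [0,0,0,0]
    - [0,0,0,0]
    - [0,0,0,0]
    - [0,0,0,0]
    - [0,0,0,0]
    - [0,0,0,0]
  jaw: 0.0
  grip_force: 20

```text
time: 3.1
ee_pos: [0.4614, -0.1347, 0.1721]
orientation: [-0.673, 0.674, -0.216, 0.215]
contact_force: [2.1, -2.6, 7.2]
width: 0.178
```

```bash
cat >> h.py <<'E'
PV=np.array([.065,-.058])
def pawl_ang(X): # TCP assumed at post
    u=U(Q,X)-PV;return np.arctan2(u[1],u[0])-np.arctan2(-.075,-.120)
def arc(cu,u0,th): # unit-frame rotation, ccw th, displacement in world
    c,s=np.cos(th),np.sin(th);d=np.array([[c,-s],[s,c]])@(u0-cu)-(u0-cu);return (W(Q,(*d,0))-W(Q,(0,0,0)))
E
python3 - <<'E'
from h import *
s,A=tool();print(s["time"],s["ee_pos"],s["contact_force"],s["width"],pawl_ang(s["ee_pos"]))
u=np.array([-.055,-.133])
for th in np.linspace(.04,.56,14):print((A.T@arc(PV,u,th)*1e3).round(1).tolist())
E
```

```text
3.1 [ 0.46135786 -0.13467141  0.17205826] [ 2.07142451 -2.55571058  7.20252163] 0.17838653363842136 0.005915042432171447
[5.5, 0.0, -1.3]
[11.1, 0.0, -2.4]
[16.7, -0.0, -3.3]
[22.3, -0.0, -3.9]
[27.9, -0.0, -4.4]
[33.6, -0.0, -4.5]
[39.2, -0.0, -4.5]
[44.9, -0.0, -4.3]
[50.5, -0.0, -3.8]
[56.1, -0.0, -3.1]
[61.7, -0.0, -2.1]
[67.3, -0.0, -1.0]
[72.8, -0.0, 0.4]
[78.2, -0.0, 2.0]
```

Request:
jog_arm:
  commands:
    - [5.5,0,-1.3,0]
    - [11,0,-2.4,0]
    - [16.7,0,-3.3,0]
    - [22.3,0,-3.9,0]
    - [28,0,-4.4,0]
    - [33.6,0,-4.5,0]
    - [39.2,0,-4.5,0]
    - [45,0,-4.3,0]
    - [50.5,0,-3.8,0]
    - [56,0,-3.1,0]
    - [61.7,0,-2.1,0]
    - [67.3,0,-1,0]
    - [73,0,0.4,0]
    - [78,0,2,0]
    - [78,0,2,0]
    - [78,0,2,0]

```text
time: 4.7
ee_pos: [0.5265, -0.1783, 0.172]
orientation: [-0.673, 0.674, -0.215, 0.216]
contact_force: [0.3, 0.1, -0.5]
width: 0.18
```

Request:
jog_arm:
  commands:
    - [0,0,0,0]
    - [0,0,0,0]
    - [0,0,0,0]
    - [0,-20,0,0]
    - [0,-50,0,0]
    - [0,-75,0,0]
    - [0,-75,0,0]
  jaw: 0.6

```text
time: 5.4
ee_pos: [0.5282, -0.1788, 0.2504]
orientation: [-0.673, 0.674, -0.213, 0.218]
contact_force: [0.3, -0.5, 1.3]
width: 0.598
```

Run:
```python
from h import *
from bench import capture
s,A=tool();print(s["time"],s["ee_pos"],s["width"],pawl_ang(s["ee_pos"]))
k=W(Q,(.0386,-.0246,.172));print("knob",k,"r",np.hypot(38.6,24.6),jog([k[0],k[1],.24]),jog(k))
c=capture("top")["color"][180:270,155:355,::-1];cv2.imwrite("pics/z3.png",cv2.resize(c,None,fx=4,fy=4,interpolation=cv2.INTER_CUBIC))
```

```text
5.4 [ 0.52824887 -0.17880458  0.25041389] 0.5975636989090466 0.5843785770133829
knob [ 0.53762659 -0.01453541  0.172     ] r 45.77248081544194 [-87.8   9.9 139.2] [-88.3  77.9 139.1]
```

View pics/z3.png

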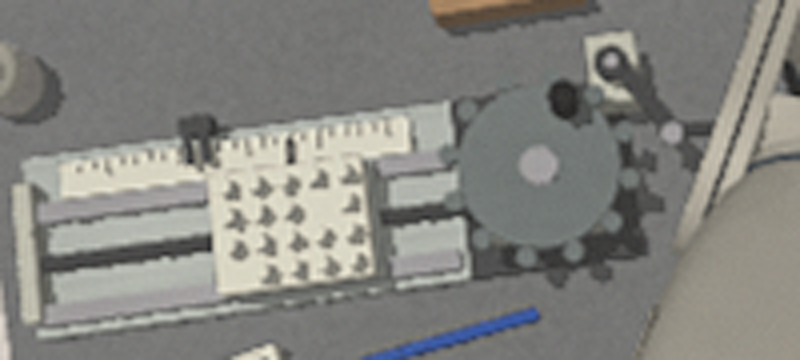

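Request:
jog_arm:
  commands:
    - [-22,0,35,0]
    - [-44,0,70,0]
    - [-66,0,105,0]
    - [-88,10,139,0]
    - [-88,20,139,0]
    - [-88,50,139,0]
    - [-88,78,139,0]
    - [-88,78,139,0]
    - [-88,78,139,0]

```text
time: 6.35
ee_pos: [0.5361, -0.0148, 0.1695]
orientation: [-0.673, 0.674, -0.215, 0.216]
contact_force: [0.1, -0.3, 0.4]
width: 0.6
```

Request:
jog_arm:
  commands:
    - [0,0,0,0]
    - [0,0,0,0]
    - [0,0,0,0]
    - [0,0,0,0]
    - [0,0,0,0]
    - [0,0,0,0]
  jaw: 0.0
  grip_force: 20

```text
time: 6.95
ee_pos: [0.5365, -0.0149, 0.1706]
orientation: [-0.673, 0.674, -0.215, 0.217]
contact_force: [-1.9, 0.8, 6.9]
width: 0.216
```

```bash
cat > circ.py <<'E'
from h import *
import sys
def rows(tot,n): # clockwise total deg
    s,A=tool();u=U(Q,s["ee_pos"]);a=np.arctan2(u[1],u[0]);print(s["time"],s["ee_pos"],s["contact_force"].round(1),s["width"],"r",np.hypot(*u)*1e3,"deg",np.degrees(a))
    out=[]
    for i in range(1,n+1):
        b=a-np.radians(tot)*i/n;d=W(Q,(.045*np.cos(b),.045*np.sin(b),s["ee_pos"][2]))-s["ee_pos"];v=A.T@d*1e3
        out.append([float(round(v[0],1)),0,float(round(v[2],1)),0])
    print(out)
rows(float(sys.argv[1]),int(sys.argv[2]))
E
python3 circ.py 180 18
```

```text
6.95 [ 0.53645207 -0.01491319  0.17058836] [-1.9  0.8  6.9] 0.21635623152044986 r 44.86916540216896 deg -33.57209831362983
[[0.8, 0, -7.8, 0], [0.1, 0, -15.6, 0], [-2.0, 0, -23.2, 0], [-5.3, 0, -30.3, 0], [-9.8, 0, -36.7, 0], [-15.4, 0, -42.2, 0], [-21.8, 0, -46.7, 0], [-28.9, 0, -50.0, 0], [-36.5, 0, -52.0, 0], [-44.3, 0, -52.7, 0], [-52.1, 0, -52.0, 0], [-59.7, 0, -50.0, 0], [-66.8, 0, -46.6, 0], [-73.2, 0, -42.1, 0], [-78.7, 0, -36.5, 0], [-83.2, 0, -30.1, 0], [-86.5, 0, -23.0, 0], [-88.5, 0, -15.4, 0]]
```

Request:
jog_arm:
  commands:
    - [0.8,0,-7.8,0]
    - [0.1,0,-15.6,0]
    - [-2.0,0,-23.2,0]
    - [-5.3,0,-30.3,0]
    - [-9.8,0,-36.7,0]
    - [-15.4,0,-42.2,0]
    - [-21.8,0,-46.7,0]
    - [-28.9,0,-50.0,0]
    - [-36.5,0,-52.0,0]
    - [-44.3,0,-52.7,0]
    - [-52.1,0,-52.0,0]
    - [-59.7,0,-50.0,0]
    - [-66.8,0,-46.6,0]
    - [-73.2,0,-42.1,0]
    - [-78.7,0,-36.5,0]
    - [-83.2,0,-30.1,0]
    - [-86.5,0,-23.0,0]
    - [-88.5,0,-15.4,0]

```text
time: 8.75
ee_pos: [0.4556, 0.0244, 0.1706]
orientation: [-0.673, 0.674, -0.215, 0.217]
contact_force: [-0.4, -1.3, 3.3]
width: 0.218
```

```bash
python3 circ.py 200 20
```

```text
8.75 [0.45558012 0.02440118 0.17061604] [-0.4 -1.3  3.3] 0.218346272055905 r 45.05356961888044 deg 145.8506863348506
[[-0.5, 0, 7.8, 0], [0.2, 0, 15.6, 0], [2.4, 0, 23.2, 0], [5.8, 0, 30.3, 0], [10.3, 0, 36.6, 0], [16.0, 0, 42.1, 0], [22.4, 0, 46.5, 0], [29.6, 0, 49.8, 0], [37.2, 0, 51.7, 0], [45.0, 0, 52.3, 0], [52.8, 0, 51.5, 0], [60.4, 0, 49.4, 0], [67.4, 0, 46.0, 0], [73.8, 0, 41.4, 0], [79.3, 0, 35.8, 0], [83.7, 0, 29.3, 0], [86.9, 0, 22.2, 0], [88.9, 0, 14.6, 0], [89.5, 0, 6.7, 0], [88.7, 0, -1.1, 0]]
```

Forces are small and the radius holds at 45 mm, so I'll continue.

Request:
jog_arm:
  commands:
    - [-0.5,0,7.8,0]
    - [0.2,0,15.6,0]
    - [2.4,0,23.2,0]
    - [5.8,0,30.3,0]
    - [10.3,0,36.6,0]
    - [16.0,0,42.1,0]
    - [22.4,0,46.5,0]
    - [29.6,0,49.8,0]
    - [37.2,0,51.7,0]
    - [45.0,0,52.3,0]
    - [52.8,0,51.5,0]
    - [60.4,0,49.4,0]
    - [67.4,0,46.0,0]
    - [73.8,0,41.4,0]
    - [79.3,0,35.8,0]
    - [83.7,0,29.3,0]
    - [86.9,0,22.2,0]
    - [88.9,0,14.6,0]
    - [89.5,0,6.7,0]
    - [88.7,0,-1.1,0]

```text
time: 10.75
ee_pos: [0.5273, -0.0286, 0.1708]
orientation: [-0.673, 0.674, -0.214, 0.217]
contact_force: [1.6, 0.1, -3.2]
width: 0.218
```

```bash
python3 circ.py 200 20
```

```text
10.75 [ 0.52734364 -0.02860347  0.17075697] [ 1.6  0.1 -3.2] 0.21814528419219428 r 45.58797494943241 deg -54.49963057298519
[[-2.7, 0, -7.4, 0], [-6.2, 0, -14.5, 0], [-10.8, 0, -20.8, 0], [-16.5, 0, -26.3, 0], [-23.0, 0, -30.6, 0], [-30.1, 0, -33.8, 0], [-37.7, 0, -35.7, 0], [-45.6, 0, -36.3, 0], [-53.4, 0, -35.4, 0], [-60.9, 0, -33.3, 0], [-67.9, 0, -29.8, 0], [-74.3, 0, -25.2, 0], [-79.7, 0, -19.6, 0], [-84.1, 0, -13.1, 0], [-87.3, 0, -5.9, 0], [-89.2, 0, 1.7, 0], [-89.7, 0, 9.6, 0], [-88.9, 0, 17.4, 0], [-86.7, 0, 24.9, 0], [-83.3, 0, 31.9, 0]]
```

Request:
jog_arm:
  commands:
    - [-2.7,0,-7.4,0]
    - [-6.2,0,-14.5,0]
    - [-10.8,0,-20.8,0]
    - [-16.5,0,-26.3,0]
    - [-23.0,0,-30.6,0]
    - [-30.1,0,-33.8,0]
    - [-37.7,0,-35.7,0]
    - [-45.6,0,-36.3,0]
    - [-53.4,0,-35.4,0]
    - [-60.9,0,-33.3,0]
    - [-67.9,0,-29.8,0]
    - [-74.3,0,-25.2,0]
    - [-79.7,0,-19.6,0]
    - [-84.1,0,-13.1,0]
    - [-87.3,0,-5.9,0]
    - [-89.2,0,1.7,0]
    - [-89.7,0,9.6,0]
    - [-88.9,0,17.4,0]
    - [-86.7,0,24.9,0]
    - [-83.3,0,31.9,0]

```text
time: 12.75
ee_pos: [0.4799, 0.0454, 0.1706]
orientation: [-0.673, 0.674, -0.213, 0.218]
contact_force: [4.3, -14.1, 2.1]
width: 0.215
```

```bash
python3 circ.py 150 15
python3 - <<'E'
from h import *
from bench import capture
c=capture("top")["color"][:,:,::-1];cv2.imwrite("pics/top4.png",c)
d=capture("scene")["color"][:,:,::-1];cv2.imwrite("pics/scene4.png",d)
o=cv2.imread("pics/top0.png")
f=lambda a:cv2.resize(a[203:228,190:250],None,fx=13,fy=9.5,interpolation=cv2.INTER_CUBIC)
cv2.imwrite("pics/z4.png",np.vstack([f(o),f(c)]))
E
```

```text
12.75 [0.47990796 0.04536114 0.1706428 ] [  4.3 -14.1   2.1] 0.2153564793519245 r 43.91567894771987 deg 103.560175672559
[[3.9, 0, 6.8, 0], [9.8, 0, 12.0, 0], [16.4, 0, 16.2, 0], [23.7, 0, 19.1, 0], [31.4, 0, 20.7, 0], [39.2, 0, 21.0, 0], [47.0, 0, 19.9, 0], [54.4, 0, 17.5, 0], [61.4, 0, 13.8, 0], [67.5, 0, 8.9, 0], [72.8, 0, 3.1, 0], [76.9, 0, -3.6, 0], [79.9, 0, -10.8, 0], [81.5, 0, -18.5, 0], [81.7, 0, -26.3, 0]]
```

View pics/z4.png

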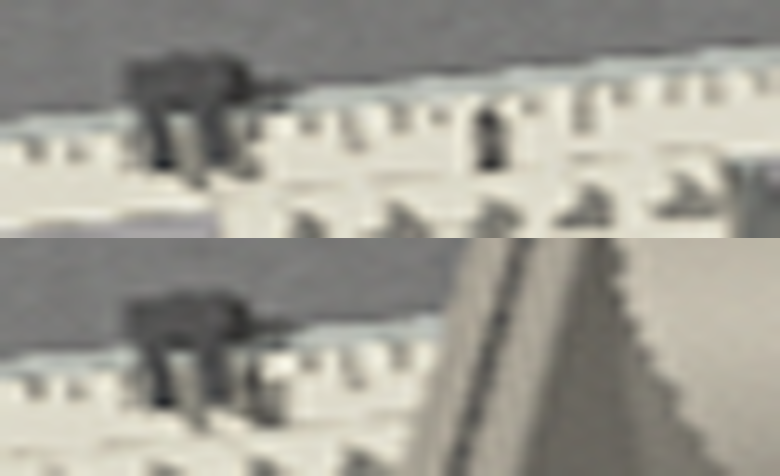

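```bash
python3 circ.py 167.1 17
```

```text
12.85 [0.48057081 0.04541226 0.17060653] [ 3.3 -8.9  5.1] 0.2172507658928016 r 43.72496795597144 deg 102.72744190957344
[[3.8, 0, 6.7, 0], [9.6, 0, 11.8, 0], [16.1, 0, 15.9, 0], [23.3, 0, 18.7, 0], [30.8, 0, 20.3, 0], [38.5, 0, 20.6, 0], [46.2, 0, 19.5, 0], [53.5, 0, 17.2, 0], [60.4, 0, 13.6, 0], [66.5, 0, 9.0, 0], [71.8, 0, 3.3, 0], [76.0, 0, -3.1, 0], [79.0, 0, -10.2, 0], [80.8, 0, -17.7, 0], [81.3, 0, -25.4, 0], [80.4, 0, -33.1, 0], [78.3, 0, -40.5, 0]]
```

Request:
jog_arm:
  commands:
    - [3.8,0,6.7,0]
    - [9.6,0,11.8,0]
    - [16.1,0,15.9,0]
    - [23.3,0,18.7,0]
    - [30.8,0,20.3,0]
    - [38.5,0,20.6,0]
    - [46.2,0,19.5,0]
    - [53.5,0,17.2,0]
    - [60.4,0,13.6,0]
    - [66.5,0,9.0,0]
    - [71.8,0,3.3,0]
    - [76.0,0,-3.1,0]
    - [79.0,0,-10.2,0]
    - [80.8,0,-17.7,0]
    - [81.3,0,-25.4,0]
    - [80.4,0,-33.1,0]
    - [78.5,0,-40,0]
    - [78.5,0,-40,0]
    - [78.5,0,-40,0]
    - [78.5,0,-40,0]

```text
time: 14.85
ee_pos: [0.5212, -0.0335, 0.1709]
orientation: [-0.673, 0.674, -0.212, 0.219]
contact_force: [3.1, -4.7, -9.9]
width: 0.216
```

```bash
python3 circ.py 30 3
python3 - <<'E'
from h import *
from bench import capture
c=capture("top")["color"][:,:,::-1];cv2.imwrite("pics/top5.png",c)
d=capture("scene")["color"][:,:,::-1];cv2.imwrite("pics/scene5.png",d)
f=lambda a:cv2.resize(a[203:228,185:225],None,fx=18,fy=11,interpolation=cv2.INTER_CUBIC)
g=lambda a:cv2.resize(a[140:165,335:375],None,fx=18,fy=11,interpolation=cv2.INTER_CUBIC)
cv2.imwrite("pics/z5.png",np.vstack([f(c),g(d)]))
print(Q,U(Q,-R["top"].T@T["top"]),(-R["top"].T@T["top"])[2],U(Q,-R["scene"].T@T["scene"]),(-R["scene"].T@T["scene"])[2])
E
```

```text
14.85 [ 0.52124555 -0.03354221  0.17086981] [ 3.1 -4.7 -9.9] 0.21575420061582326 r 45.656843572813 deg -64.36644607559779
[[-4.0, 0, -6.8, 0], [-8.7, 0, -13.2, 0], [-14.3, 0, -18.6, 0]]
[0.496  0.0045 0.1385] [-0.14324613 -0.03437624] 1.2632158506941646 [ 0.45480707 -0.92056322] 1.1784979880906574
```

View pics/z5.png

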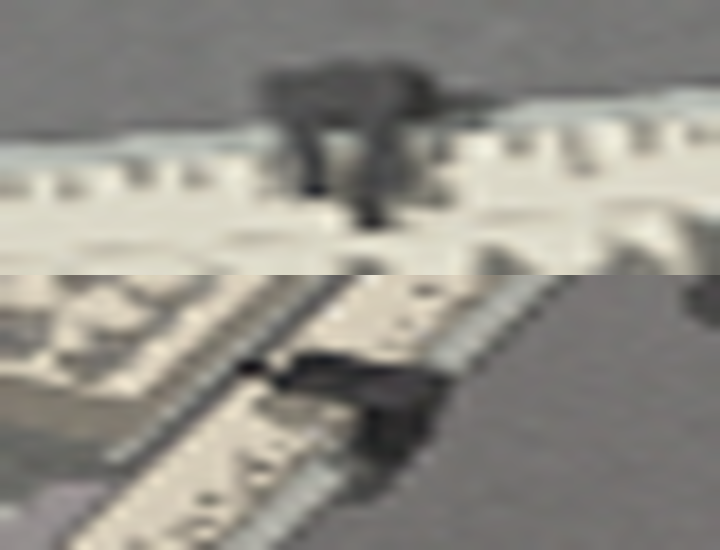

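Run:
```python
from h import *
for n in("top0","top5"):
    g=cv2.cvtColor(cv2.imread(f"pics/{n}.png"),cv2.COLOR_BGR2GRAY);print(n)
    for r in range(211,226):print(r,g[r,197:215],g[r,224:231] if n=="top0" else "")
```

```text
top0
211 [123 124 105  80  81  82  85  82  84  90  75  51  83 103  98 109 116 113] [170 173 174 173 178 191 191]
212 [121 126 107  85  86  86  87  82  83  82  66  51  64  78  83 101 133 166] [186 186 185 177 174 181 191]
213 [122 124 107  90  83  77  68  76  81  77  58  54  82 108 110 151 180 190] [207 210 223 178 183 216 179]
214 [121 139 149 114  77  79  76  76  83  70  92 107 110 111 104 155 168 179] [198 229 194 129 198 233 165]
215 [173 178 189 145  83  85 153 138  84  73 110 151 127 177 212 211 164 183] [184 231 151  63 145 211 207]
216 [169 172 174 133  87  72 146 145  92  70 106 146 113 189 232 227 154 176] [209 228 158  80 120 196 223]
217 [208 209 160 123 107  64 126 139 101  74  90 129 116 188 222 221 200 206] [219 227 161 103 129 196 223]
218 [223 227 170 133 119  62 109 136 103  75  83 123 182 219 222 218 219 218] [220 226 175  95 118 201 223]
219 [221 224 192 157 113  64 101 137 112  70  80 121 164 210 221 216 216 217] [218 225 180  81 103 197 223]
220 [220 220 180 160 122  49  90 137 119 109 110 125 130 193 222 216 216 217] [217 225 166  66 104 187 209]
221 [217 218 20
[... 1013 characters left out ...]
205 161 120 106  61 128 124  81  80  92 126 115 187 222 220 195 204] 
218 [223 227 166 133 118  64 111 101  74  80  82 122 180 218 220 216 217 217] 
219 [220 221 191 152 112  64 105  87  68  76  85 122 163 206 219 215 215 214] 
220 [217 220 179 158 122  50  97  89  73  89 100 126 130 189 221 216 215 215] 
221 [215 218 200 205 177 177 164  98  60 111 132 130 123 187 220 217 219 216] 
222 [215 217 217 219 215 221 222 149  57 114 189 205 197 212 207 194 191 197] 
223 [216 217 218 218 219 219 228 160  61 105 165 204 214 215 207 202 204 209] 
224 [205 189 189 196 205 212 213 197 186 198 202 208 213 216 218 221 221 218] 
225 [206 201 204 210 209 214 216 223 228 224 222 217 218 219 188 163 203 223]
```

Run:
```python
from h import *
for z in(.035,.045):
  for a in [(226.72,218),(204.35,221),(204.07,219),(203.55,215.5),(204.63,222.5),(204.36,219)]:print(z,a,(U(Q,atz("top",a,z))*1e3).round(1))
```

```text
0.035 (226.72, 218) [ 38.5 175.3]
0.035 (204.35, 221) [ 38.4 238.7]
0.035 (204.07, 219) [ 44.2 239. ]
0.035 (203.55, 215.5) [ 54.3 239.5]
0.035 (204.63, 222.5) [ 34.  238.4]
0.035 (204.36, 219) [ 44.1 238.2]
0.045 (226.72, 218) [ 37.  173.6]
0.045 (204.35, 221) [ 36.9 236.5]
0.045 (204.07, 219) [ 42.6 236.8]
0.045 (203.55, 215.5) [ 52.7 237.3]
0.045 (204.63, 222.5) [ 32.6 236.1]
0.045 (204.36, 219) [ 42.5 236. ]
```

Request:
jog_arm:
  commands:
    - [0,0,0,0]
    - [0,0,0,0]
    - [0,0,0,0]
    - [0,0,0,0]
    - [0,-20,0,0]
    - [0,-50,0,0]
    - [0,-75,0,0]
    - [0,-75,0,0]
  jaw: 0.6

```text
time: 15.75
ee_pos: [0.5225, -0.0332, 0.2492]
orientation: [-0.673, 0.674, -0.21, 0.221]
contact_force: [0.8, -0.5, 0.4]
width: 0.597
```

Run:
```python
from h import *
s,A=tool();print(s["time"],s["ee_pos"],s["width"])
print(jog([.5268,-.1785,.245]),jog([.5268,-.1785,.171]))
```

```text
15.75 [ 0.52252464 -0.03315638  0.24924926] 0.5971630935071934
[  87.7    5.1 -116. ] [  86.6   79.1 -116.3]
```

Request:
jog_arm:
  commands:
    - [22,0,-29,0]
    - [44,0,-58,0]
    - [66,0,-87,0]
    - [87,0,-116,0]
    - [87,10,-116,0]
    - [87,45,-116,0]
    - [87,78,-116,0]
    - [87,78,-116,0]
    - [87,78,-116,0]

```text
time: 16.65
ee_pos: [0.5268, -0.1778, 0.1714]
orientation: [-0.673, 0.674, -0.21, 0.22]
contact_force: [1.0, -0.7, 1.1]
width: 0.599
```

Request:
jog_arm:
  commands:
    - [0,0,0,0]
    - [0,0,0,0]
    - [0,0,0,0]
    - [0,0,0,0]
    - [0,0,0,0]
    - [0,0,0,0]
  jaw: 0.0
  grip_force: 20

```text
time: 17.25
ee_pos: [0.5275, -0.1778, 0.1728]
orientation: [-0.673, 0.674, -0.21, 0.221]
contact_force: [-0.4, 1.4, 7.6]
width: 0.178
```

Run:
```python
from h import *
s,A=tool();a=pawl_ang(s["ee_pos"]);u=U(Q,s["ee_pos"]);print(s["time"],s["ee_pos"],s["contact_force"],s["width"],a,np.hypot(*(u-PV)))
n=17
for i in range(1,n+1):print((A.T@arc(PV,u,-a*i/n)*1e3).round(1).tolist())
```

```text
17.25 [ 0.52750359 -0.1778312   0.1728284 ] [-0.41916384  1.41359256  7.64410967] 0.1778897303833501 0.5772908906205894 0.13996383331360757
[-4.5, -0.1, -1.4]
[-9.1, -0.1, -2.7]
[-13.7, -0.2, -3.8]
[-18.4, -0.3, -4.8]
[-23.1, -0.4, -5.6]
[-27.8, -0.4, -6.2]
[-32.5, -0.5, -6.7]
[-37.2, -0.6, -7.0]
[-42.0, -0.6, -7.2]
[-46.8, -0.7, -7.2]
[-51.5, -0.8, -7.0]
[-56.2, -0.8, -6.7]
[-61.0, -0.9, -6.2]
[-65.7, -1.0, -5.5]
[-70.4, -1.0, -4.7]
[-75.0, -1.1, -3.8]
[-79.6, -1.2, -2.6]
```

Request:
jog_arm:
  commands:
    - [-4.5,0,-1.4,0]
    - [-9,0,-2.7,0]
    - [-13.7,0,-3.8,0]
    - [-18.4,0,-4.8,0]
    - [-23,0,-5.6,0]
    - [-27.8,0,-6.2,0]
    - [-32.5,0,-6.7,0]
    - [-37.2,0,-7,0]
    - [-42,0,-7.2,0]
    - [-46.8,0,-7.2,0]
    - [-51.5,0,-7,0]
    - [-56.2,0,-6.7,0]
    - [-61,0,-6.2,0]
    - [-65.7,0,-5.5,0]
    - [-70.4,0,-4.7,0]
    - [-75,0,-3.8,0]
    - [-77,0,-3.3,0]
    - [-78,0,-3,0]
    - [-78,0,-3,0]

```text
time: 19.15
ee_pos: [0.4618, -0.135, 0.1723]
orientation: [-0.673, 0.674, -0.21, 0.22]
contact_force: [-3.6, -3.8, 8.3]
width: 0.184
```

Run:
```python
from h import *
s,A=tool();a=pawl_ang(s["ee_pos"]);u=U(Q,s["ee_pos"]);print(s["time"],s["ee_pos"],s["contact_force"],(A.T@s["contact_force"]).round(1),s["width"],a,u)
```

```text
19.15 [ 0.4617644  -0.13502263  0.17225575] [-3.63668448 -3.79213994  8.27257247] [-0.6 -8.3 -5.2] 0.18427475192792878 0.009700724597882182 [-0.05316993 -0.1334601 ]
```

Request:
jog_arm:
  commands:
    - [-1.5,0,0.5,0]
    - [-2.5,0,0.5,0]
    - [-2.5,0,0.5,0]
    - [-2.5,0,0.5,0]

```text
time: 19.55
ee_pos: [0.4606, -0.134, 0.1725]
orientation: [-0.673, 0.674, -0.209, 0.221]
contact_force: [1.6, -8.6, -3.0]
width: 0.18
```

Request:
jog_arm:
  commands:
    - [0,0,0,0]
    - [0,0,0,0]
    - [0,0,0,0]
    - [0,0,0,0]
    - [0,-20,0,0]
    - [0,-50,0,0]
    - [0,-90,0,0]
    - [0,-130,0,0]
    - [0,-130,0,0]
    - [0,-130,0,0]
  jaw: 0.6

```text
time: 20.55
ee_pos: [0.4586, -0.133, 0.3032]
orientation: [-0.673, 0.674, -0.208, 0.222]
contact_force: [-0.6, 0.6, -0.1]
width: 0.603
```

Request:
jog_arm:
  commands:
    - [30,0,-35,0]
    - [60,0,-70,0]
    - [90,0,-105,0]
    - [120,0,-140,0]
    - [120,0,-140,0]
    - [120,0,-140,0]

```text
time: 21.15
ee_pos: [0.4744, -0.3169, 0.3025]
orientation: [0.673, -0.673, 0.21, -0.221]
contact_force: [-0.4, 0.5, -0.6]
width: 0.598
```

Run:
```python
from h import *
from bench import capture
s,A=tool();print(s["time"],s["ee_pos"],s["qvel"].round(3))
c=capture("top")["color"][:,:,::-1];cv2.imwrite("pics/top6.png",c)
d=capture("scene")["color"][:,:,::-1];cv2.imwrite("pics/scene6.png",d)
g=cv2.cvtColor(c,cv2.COLOR_BGR2GRAY)
for r in range(216,225):print(r,g[r,199:211])
f=cv2.resize(c[180:270,155:355],None,fx=4,fy=3.2,interpolation=cv2.INTER_CUBIC)
h=cv2.resize(d[130:210,260:400],None,fx=800/140,fy=300/80,interpolation=cv2.INTER_CUBIC)
cv2.imwrite("pics/z6.png",np.vstack([f,h]))
```

```text
21.15 [ 0.47438563 -0.31690347  0.30251415] [ 0.032 -0.024  0.026  0.004  0.004  0.004]
216 [168 128  85  71 144 143  90  73 101 144 111 187]
217 [155 120 104  61 122 121  82  72  91 123 114 181]
218 [166 130 117  62 114 101  69  77  85 121 178 213]
219 [186 152 107  60 102  89  66  77  83 121 160 204]
220 [172 156 122  50  95  92  67  86 100 123 128 187]
221 [201 201 174 172 162  95  59 110 126 127 122 186]
222 [215 218 211 219 217 148  55 111 183 202 193 210]
223 [215 216 216 218 225 159  60 105 167 200 211 212]
224 [194 196 201 209 210 195 182 195 199 205 210 213]
```

View pics/z6.png

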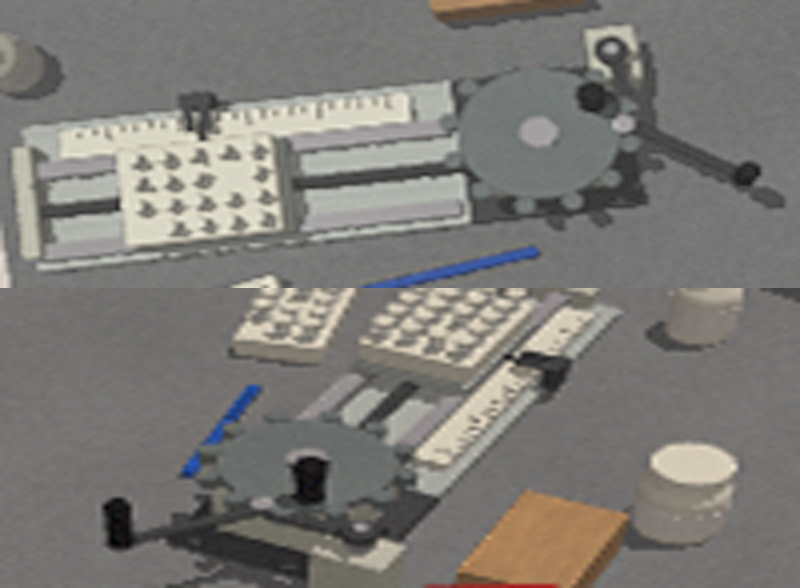

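```bash
python3 -c "
from bench import finish_job;print(finish_job())"
```

```text
the job is handed in; nothing more can be done
None
```

I finished the task and handed the job in about 21 s into the 72 s allowed; no verdict is reported.

**What I did:**
1. I swung the pawl out to about 0.57 rad.
2. I cranked the wheel clockwise by 750°, or 25 lobes, which is 62.5 mm of carriage travel. I stopped on a lobe gap so that the pawl could seat.
3. I swung the pawl back in, released it and moved the arm clear.

**Last checks:**
- **Pawl:** its handle was back at its starting place. The last grip reading was about 0.01 rad with nothing left to push in.
- **Pointer:** it stood between the prongs and did not shift when the pawl went in. I estimate it is about 0.5 mm short of the gap's middle.
- **Disagreement:** an earlier estimate by eye put the pointer 2–3 mm short. The finer pixel analysis, the camera calibration and the counted wheel turns all put it within 1 mm, so I relied on those.
- **Bystanders:** those visible in the final close-ups looked undisturbed. The spray was only partly in view, and I did not measure any of them against the start pictures. Forces read between moves stayed under about 15 N.

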